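# Reset the crimp depth of a bench press

### The arm

A 7-joint arm with a two-finger parallel gripper is mounted at the origin on the work surface. World frame = base frame: x ahead of the robot, y to its left, z up, the work surface at z = 0. Lengths are in m, angles in rad, forces in N, time in s.
With the tool pointing down it reaches from about 0.4 to 0.85 m from the base axis. Payload 10.4 kg.
Tool frame: the origin (TCP) lies at the very end of the fingers, on their centre line; the grasp point (between the pads) lies 19 mm behind it; z points along the fingers, x is the direction in which the jaws open and shut, and the axes are right-handed (so a half turn about z gives the same grasp; the last joint's range is limited). The gripper opens to 87 mm and grips with 3 to 60 N. Pads are 19 mm wide; open, the fingers measure 117 mm over their backs; the gripper's body (75 mm by 190 mm) begins 51 mm behind the grasp point.
Start: joints at [-1.317, 0.332, -0.065, 1.46, 0.022, 1.35, -0.088], TCP at [0.171, 0.601, 0.223] pointing down, gripper open.
Joint ranges: [-2.6, 2.6], [-0.5, 2.12], [-1.47, 1.34], [0.16, 2.42], [-1.27, 4.41], [0.06, 2.06], [-2.6, 2.6]. Speed limits (rad/s): [2.22, 2.22, 2.79, 2.79, 3.14, 3.14, 3.14].

### API

Orientations are given as a unit quaternion [x, y, z, w].
In Python, from bench import r gives the robot as it stands. The module is installed in compiled form; this text tells all that it offers.
- The arm moves only by the tool carry_out, never from a script. Its argument "commands" is a list that holds one entry, the list of rows, each a list of 7 numbers: the closure in counts, from 0 (fully open) to 255 (shut), then the shift along the tool's x, y, z in units of 25 mm (1.0 is 25 mm), then the turn, a rotation vector about the tool's x, y, z in units of 5 degrees (1.0 is 5 degrees). A call has 1 to 12 rows; each row is the pose to reach, as a shift and turn from the pose measured when the call began, along the tool's axes at that moment; what a row does not reach only later rows make up. A row lasts 1/8 s, in which the tool goes at most 62.5 mm and 10.7 degrees, less where a joint would pass 70% of its speed; a pose out of reach is approached as far as the arm can. A call with a gripper value outside its range is refused whole. The fingers move at their own pace and stop on an object; "grip_force" is the grip in N (left out, the last holds). Time passes only in rows, so rows that repeat a pose let the fingers close. It gives the time, the measured TCP pose, the force and the opening at its end, in the units of the state.
- r.read_state(): the state, without advancing time (a new reading comes with each control period).
- r.camera(name): name is "scene" or "side" or "wrist"; returns the picture (480x640x3 uint8, blue, green, red); there is no depth.
- r.camera_info(name): a dict with "fx", "fy", "cx", "cy" (pixels), "origin" and "rotation" of the camera in the world. Camera axes: x right, y down, z forward; pixel columns grow to the right and rows downward; lengths in m; the calibration is good to about 2 mm. A picture is of the moment at which its call begins: read the wrist's pose just before it. camera_info takes no time and is no camera call; for the wrist camera it gives the pose at the moment of the call.
- r.close_job(): hands the job in, once; it reports no verdict.
The state is a dict: "time": time; "joint_positions": joint angles; "joint_vel": joint speeds; "joint_torque": joint torques, N m; "ee_pos": TCP position; "eef_rot": TCP orientation; "ft_force": force on the tool from outside, world axes, zero at the start; "torque": the same for the moment, N m; "width": finger opening in m.
Only numpy, scipy, OpenCV 4.12 (cv2) and the standard library are available. Lean on these libraries where they do the work, as an engineer would, in place of code of your own. Each camera call takes 0.05 s, during which the arm holds its last target.

### The job

Reset the crimp depth on the green bench press: swing the brass jam nut's lever anticlockwise (seen from above) until the nut is well slack, turn the black adjuster knob so that its red pointer lies over the green dot (not the yellow one), then swing the lever back clockwise until the nut is firmly nipped up again, by feel and without forcing it. Turn the knob only while the nut is slack, and leave the other things on the table alone.

Things in the scene. Friction and masses are not known exactly. Their poses are not given: they have to be found in the camera images.
- press: Green C-frame bench press, 240 x 170 mm base, 119 mm high to the top of its white round dial (158 mm across). Origin: centre of the underside, directly below the vertical axis shared by nut, screw and dial. Its +x axis points over the dial's marked half; the nut's lever works over the other half. Fixed to the table, place and yaw vary.
- jam_nut (a joint): Turn of the brass hex jam nut (rad), positive anticlockwise from above = loosening; at 0 its lever points along the press's -x. Stops at -1.15 and 1.3. Starts tight near -0.2; turn it to about 0.8 or beyond before turning the knob. The angle where it bites shifts with the knob, the same way round, by about half the knob's turn, so it must be found by feel.
- lever_post (a point): Upright black round post at the end of the nut's lever, to push sideways or pinch: 14 mm diameter, 30 mm tall, 70 mm from the nut's axis. This point is its centre, 149 mm above the table; the flat lever arm beside it reaches up to 143 mm. The point's -x axis points from the nut's axis to the post.
- adjuster (a joint): Turn of the adjuster screw (rad), positive anticlockwise seen from above; at 0 the pointer lies along the press's +x. Free travel -1.5 to 1.5, light friction (0.06 N m) while the nut is slack; clamped when the nut is tight. It stays where it is left.
- knob_grip (a point): Black bar knob of the adjuster screw: 44 mm long, 16 mm thick, 36 mm tall (174 to 210 mm above the table), to be gripped across its 16 mm thickness from above. This point is on the vertical screw axis, 193 mm above the table. x axis: along the bar, the way that the pointer points.
- pointer_tip (a point): Tip of the red pointer bar (5 mm wide, 128 mm above the table), 68 mm from the screw axis; the pointer turns with the knob, along its x axis.
- green_mark_c (a point): Centre of the top of the green dot stuck on the dial: 14 mm across, 121 mm above the table, 48 to 67 mm from the screw axis, on one side or the other of the pointer's start. The target.
- yellow_mark_c (a point): The same for the yellow dot: not the target.
- nut_face: Hidden face of the jam nut, inside the press; its force on the washer below is the clamping force (tight is 8 to 40 N). Felt at the lever's post: about 1 N while slack; once it bites, some 3 N more for each 0.025 rad; a push of 7 to 15 N leaves it tight, under 4 N is not tight, over 20 N is forced; breaking it loose takes up to 13 N.
- tab_washer: Hidden keyed washer between the nut and the screw's collar, inside the press. Out of reach.
- ferrule_jar: Bystander: jar, 44 mm wide, 55 mm tall, beside the press, about 165 mm from its axis. Origin at its underside.
- terminal_block: Bystander: green terminal block, 60 x 36 x 38 mm, on the other side of the press, about 165 mm from its axis. Origin at its underside.
- screwdriver: Bystander: blue screwdriver lying on the table.
- wrench: Bystander: steel wrench lying on the table.
- push_button: Bystander: red push button head, 40 mm wide, 45 mm tall.
- relay: Bystander: relay on its socket, 40 x 50 x 62 mm.
- rail_offcut: Bystander: slotted steel rail, 160 mm long, lying on the table.

How it is judged:
By the outcome, as a careful person would: the job done as asked, in the order asked, and still so for the second after the job is handed in, with the robot touching nothing.
It also fails if it takes over 69 s, if anything falls off the work surface, if the arm or the gripper's body presses on something with over 40 N, if the wrist force passes 120 N, or if a joint passes its speed limit or range.

## Working session

There is one attempt and no reset: what is moved stays moved. The work goes in short steps, Python scripts to look and compute and a tool call to move; the robot and the scene stay as the last step left them, time stands still between calls to the robot, and variables do not carry over. Pictures are saved under pics/ and viewed, and the job is handed in when it is done.

Besides the shell and the picture viewer there is one more tool, called after "Call:" as name(argument=value, ...), one argument or row to a line, values as JSON. carry_out: Moves the arm, as the interface text tells. Its arguments: {"type":"object","properties":{"commands":{"type":"array"},"grip_force":{"type":"number"}},"required":["commands"]}

```bash
mkdir -p pics; python3 - <<'E'
from bench import r
import cv2
s=r.read_state();print({k:(v if not hasattr(v,'round') else v) for k,v in s.items()})
for n in("scene","side","wrist"):
    i=r.camera_info(n);print(n,i)
    cv2.imwrite(f"pics/{n}0.png",r.camera(n))
E
```

```text
{'time': 0.0, 'joint_positions': array([-1.31660655,  0.33286822, -0.0647017 ,  1.46096091,  0.02159209,
        1.34986805, -0.08849611]), 'joint_vel': array([-0.00180339,  0.00084415,  0.00104038,  0.00112651,  0.00066907,
        0.0002331 ,  0.00026058]), 'joint_torque': array([ 1.10662506e-04, -6.23264122e+01,  2.47333373e-02, -3.89887261e+01,
       -6.14644960e-02,  3.97421373e-02,  1.10954700e-04]), 'ee_pos': array([0.17068938, 0.60083882, 0.22174685]), 'eef_rot': array([ 7.97886017e-01,  6.02807936e-01, -5.44693875e-04,  4.47092421e-04]), 'ft_force': array([-0.19274879, -0.12909706, -0.18704945]), 'torque': array([ 0.01107106,  0.03482609, -0.02273821]), 'width': 0.08679371777027545}
scene {'fx': 577.0776026612912, 'fy': 577.0776026612912, 'cx': 312.4748500991635, 'cy': 240.81024931802247, 'origin': array([1.24897089, 0.84457422, 0.87657034]), 'rotation': array([ 0.29207215,  0.83181664, -0.44198551, -0.16560118])}
side {'fx': 452.9019782848891, 'fy': 452.9019782848891, 'cx': 325.9024865544213, 'cy': 243.34799265929638, 'origin': array([ 0.14605698, -0.45444347,  0.89843867]), 'rotation': array([ 0.89143017, -0.32345395,  0.1089872 , -0.29807984])}
wrist {'fx': 344.5906918830417, 'fy': 344.5906918830417, 'cx': 317.67178039264206, 'cy': 236.681051669758, 'origin': array([0.0883761 , 0.62316079, 0.38486401]), 'rotation': array([0.78816791, 0.59575215, 0.092445  , 0.12379277])}
```

View pics/scene0.png

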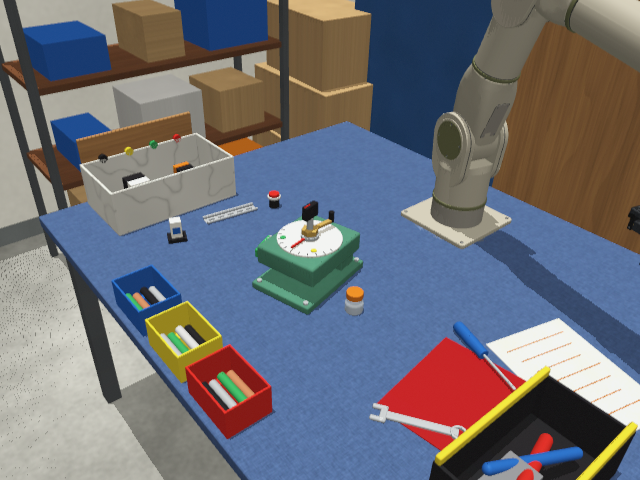

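View pics/side0.png

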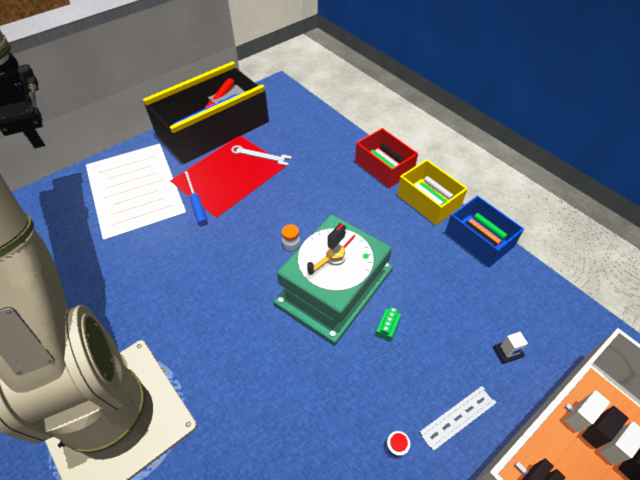

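View pics/wrist0.png

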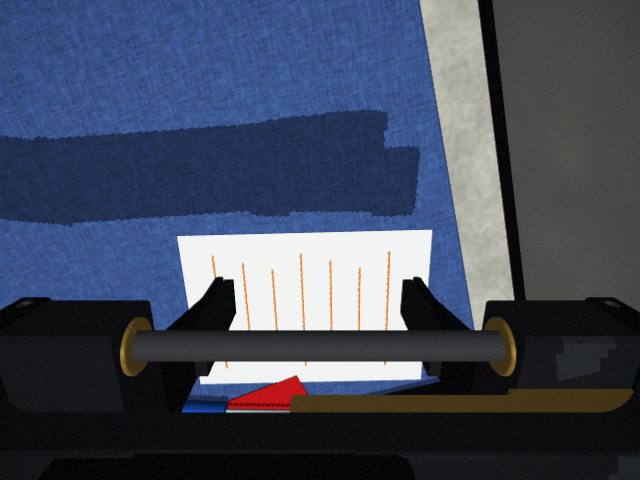

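The scene view has the press dial at about (310,238) and the side view at about (336,258). The press stands roughly ahead of the robot. I'll enlarge both.

```bash
cat > h.py <<'E'
import numpy as np,cv2
from scipy.spatial.transform import Rotation as R
def ray(i,u,v):
    d=R.from_quat(i['rotation']).apply([(u-i['cx'])/i['fx'],(v-i['cy'])/i['fy'],1.]);return np.array(i['origin']),d
def plane(i,u,v,z):
    o,d=ray(i,u,v);return o+d*(z-o[2])/d[2]
def tri(i1,p1,i2,p2):
    o1,d1=ray(i1,*p1);o2,d2=ray(i2,*p2)
    s=np.linalg.lstsq(np.c_[d1,-d2],o2-o1,rcond=None)[0]
    a=o1+s[0]*d1;b=o2+s[1]*d2;return (a+b)/2,np.linalg.norm(a-b)
def proj(i,P):
    c=R.from_quat(i['rotation']).inv().apply(np.atleast_2d(P)-i['origin']);return np.c_[c[:,0]/c[:,2]*i['fx']+i['cx'],c[:,1]/c[:,2]*i['fy']+i['cy']]
E
python3 - <<'E'
import cv2
a=cv2.imread('pics/scene0.png')[190:310,240:370]
b=cv2.imread('pics/side0.png')[205:345,265:405]
cv2.imwrite('pics/c1.png',cv2.resize(a,None,fx=6,fy=5,interpolation=cv2.INTER_CUBIC) if 0 else cv2.resize(a,None,fx=5,fy=5,interpolation=cv2.INTER_CUBIC))
cv2.imwrite('pics/c2.png',cv2.resize(b,None,fx=4,fy=4,interpolation=cv2.INTER_CUBIC))
E
```

```text
(no output)
```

View pics/c1.png

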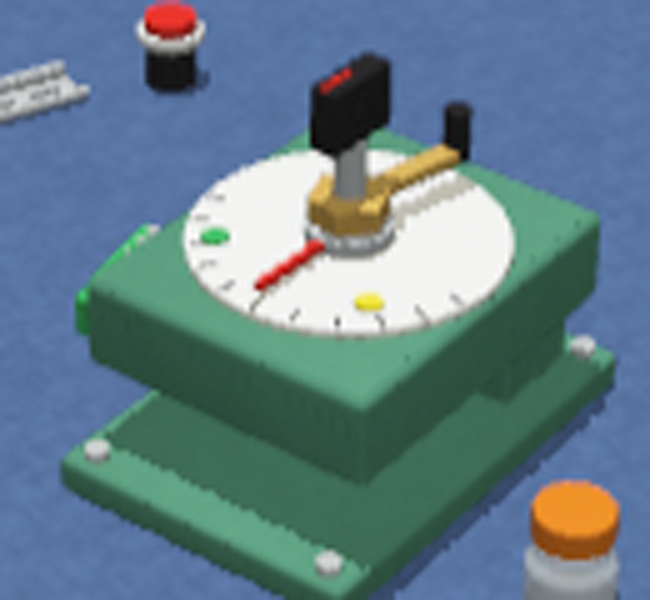

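View pics/c2.png

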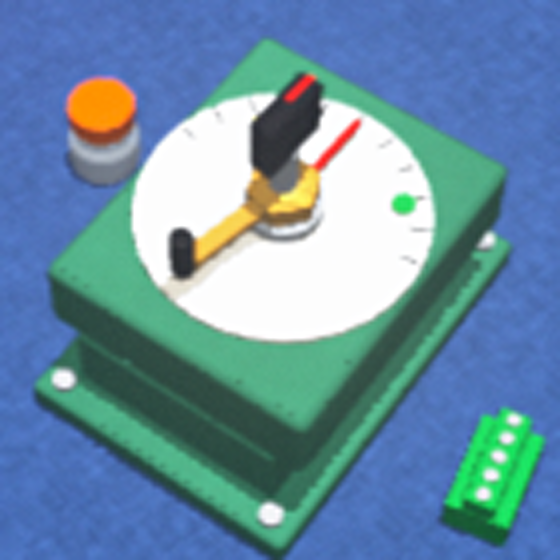

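The enlargements show the green dot at scene (283,237) and side (366,256), and the yellow dot on the other side of the red pointer. The post is at scene ≈(331,216) and side ≈(310,268).

```bash
cat > meas.py <<'E'
import sys
from h import *
from bench import r
I={n:r.camera_info(n) for n in('scene','side')}
def cents(img,roi,name,tag):
    x0,y0,x1,y1=roi;s=img[y0:y1,x0:x1];hsv=cv2.cvtColor(s,cv2.COLOR_BGR2HSV);H,S,V=cv2.split(hsv)
    return s,H.astype(int),S.astype(int),V.astype(int)
ROI={'scene':(270,195,350,262),'side':(292,222,380,295)}
out={}
for n in I:
    im=cv2.imread(f'pics/{n}{sys.argv[1]}.png');x0,y0,x1,y1=ROI[n]
    s=im[y0:y1,x0:x1];H,S,V=[c.astype(int) for c in cv2.split(cv2.cvtColor(s,cv2.COLOR_BGR2HSV))]
    M={'white':(S<40)&(V>170),'green':(H>55)&(H<80)&(S>170)&(V>120),'yellow':(H>22)&(H<34)&(S>150)&(V>170),'red':((H<8)|(H>172))&(S>130)&(V>100),'black':(V<60)}
    for k,m in M.items():
        nn,l,st,c=cv2.connectedComponentsWithStats(m.astype('uint8'))
        for j in range(1,nn):
            if st[j,4]>=6:
                ys,xs=np.nonzero(l==j)
                print(n,k,st[j,4],(c[j]+[x0,y0]).round(1),'x',xs.min()+x0,xs.max()+x0,'y',ys.min()+y0,ys.max()+y0)
                if k=='white' and st[j,4]>800:
                    hull=cv2.convexHull(np.c_[xs+x0,ys+y0].astype(np.int32))[:,0].astype(float)
                    P=np.array([plane(I[n],u,v,.119) for u,v in hull])[:,:2]
                    from scipy.optimize import least_squares
                    q=least_squares(lambda q:np.hypot(*(P-q[:2]).T)-q[2],[*P.mean(0),.08],loss='soft_l1',f_scale=.001).x
                    print('  dial centre',q.round(4))
                if k in('green','yellow') and st[j,4]<100: print('   at',plane(I[n],*(c[j]+[x0,y0]),.121).round(4))
                if k=='red':
                    for z in (.128,.21):
                        P=np.array([plane(I[n],u+x0,v+y0,z)[:2] for u,v in zip(xs,ys)]);m=P.mean(0)
                        w,vv=np.linalg.eigh(np.cov((P-m).T));d=vv[:,1];t=(P-m)@d
                        print('   z',z,m.round(4),'yaw',np.degrees(np.arctan2(d[1],d[0])).round(1),'ends',(m+d*t.min()).round(4),(m+d*t.max()).round(4))
E
python3 meas.py 0
```

```text
scene white 16 [275.1 197.2] x 270 280 y 195 198
scene white 1478 [309.5 239.6] x 277 342 y 220 256
  dial centre [ 0.5157 -0.0448  0.0797]
scene white 30 [315.9 221.7] x 313 321 y 220 224
scene yellow 11 [313.3 250.2] x 311 315 y 249 251
   at [0.5449 0.0057 0.121 ]
scene red 20 [273.6 195.7] x 270 278 y 195 197
   z 0.128 [ 0.4736 -0.2471] yaw 150.7 ends [ 0.4821 -0.2518] [ 0.4633 -0.2413]
   z 0.21 [ 0.5586 -0.1275] yaw 150.7 ends [ 0.5661 -0.1317] [ 0.5494 -0.1223]
scene red 14 [306.6 205.8] x 304 309 y 204 208
   z 0.128 [ 0.4375 -0.1527] yaw -159.9 ends [ 0.4487 -0.1486] [ 0.4271 -0.1565]
   z 0.21 [ 0.5264 -0.0434] yaw -159.9 ends [ 0.5363 -0.0398] [ 0.5171 -0.0468]
scene red 35 [297.6 242.4] x 291 304 y 238 247
   z 0.128 [ 0.5599 -0.0336] yaw -166.3 ends [ 0.5837 -0.0278] [ 0.5382 -0.0389]
   z 0.21 [0.6354 0.0626] yaw -166.3 ends [0.6566 0.0678] [0.616  0.0579]
scene black 63 [274.  203.9] x 270 278 y 200 207
scene black 213 [309.9 211.1] x 302 317 y 201 221
scene black 46 [331.2 215.6] x 329 333 y 211 221
side white 2901 [335.9 261.2] x 298 373 y 229 290
  dial centre [ 0.
[... 312 characters left out ...]
e red 29 [339.2 226.8] x 336 343 y 224 230
   z 0.128 [0.5711 0.0065] yaw -169.0 ends [0.5824 0.0087] [0.5598 0.0043]
   z 0.21 [ 0.5258 -0.0426] yaw -169.0 ends [ 0.5359 -0.0406] [ 0.5158 -0.0445]
side red 11 [294.7 237.2] x 292 297 y 235 239
   z 0.128 [0.4787 0.046 ] yaw -178.2 ends [0.4862 0.0462] [0.4728 0.0458]
   z 0.21 [ 0.4433 -0.0073] yaw -178.2 ends [ 0.45  -0.007] [ 0.4381 -0.0074]
side red 29 [348.5 241.3] x 343 354 y 235 246
   z 0.128 [ 0.5602 -0.0365] yaw -167.9 ends [ 0.5808 -0.032 ] [ 0.5433 -0.0401]
   z 0.21 [ 0.5161 -0.081 ] yaw -167.9 ends [ 0.5346 -0.077 ] [ 0.501  -0.0842]
side black 130 [336.  238.7] x 329 344 y 227 247
side black 29 [310.2 269.6] x 308 312 y 267 273
```

```bash
python3 - <<'E'
from h import *
from bench import r
a,b=r.camera_info('scene'),r.camera_info('side')
ax=np.array([.5153,-.0452])
for k,p,q in [('post',(331.2,215.6),(310.2,269.6)),('knobred',(306.6,205.8),(339.2,226.8)),('knob black',(309.9,210.5),(336,238)),('green',(283,237.2),(365.5,255.6)),('ptr',(297.6,242.4),(348.5,241.3))]:
    P,e=tri(a,p,b,q);d=P[:2]-ax;print(k,P.round(4),round(e,4),'r',np.hypot(*d).round(4),'ang',np.degrees(np.arctan2(d[1],d[0])).round(1))
s=r.read_state();m=R.from_quat(s['eef_rot']).as_matrix();print(m.round(3))
E
```

```text
post [ 0.4431 -0.0515  0.1491] 0.0013 r 0.0725 ang -175.0
knobred [ 0.5262 -0.043   0.21  ] 0.0011 r 0.0111 ang 11.4
knob black [ 0.5129 -0.0482  0.1903] 0.0006 r 0.0038 ang -128.4
green [ 0.5665 -0.0829  0.1195] 0.0013 r 0.0636 ang -36.3
ptr [ 0.5599 -0.0354  0.1271] 0.002 r 0.0457 ang 12.4
[[ 0.273  0.962 -0.   ]
 [ 0.962 -0.273 -0.001]
 [-0.001  0.    -1.   ]]
```

```bash
cat > plan.py <<'E'
from h import *
def rel(s,pos,yaw):
    "tool shift units and turn for TCP pos, tool x at world yaw(deg), tool down"
    R0=R.from_quat(s['eef_rot'])
    y=np.radians(yaw);X=np.array([np.cos(y),np.sin(y),0]);Z=np.array([0,0,-1.]);Y=np.cross(Z,X)
    R1=R.from_matrix(np.c_[X,Y,Z])
    t=R0.inv().apply(np.array(pos)-s['ee_pos'])/.025
    w=(R0.inv()*R1).as_rotvec(degrees=True)/5
    return np.r_[t,w].round(2)
def st(s):
    m=R.from_quat(s['eef_rot']).as_matrix()
    print('t',round(s['time'],2),'tcp',s['ee_pos'].round(4),'yaw',np.degrees(np.arctan2(m[1,0],m[0,0])).round(2),'tilt',m[:,2].round(3),'F',s['ft_force'].round(2),'w',round(s['width'],4),'q',s['joint_positions'].round(2))
E
python3 - <<'E'
from plan import *
from bench import r
s=r.read_state();st(s)
for p,y in [((.42,.33,.26),5),((.445,-.051,.25),-85)]: print(rel(s,p,y).tolist())
E
```

```text
t 0.15 tcp [0.1707 0.6009 0.2219] yaw 74.14 tilt [-0.    -0.001 -1.   ] F [-1.16  0.33  0.01] w 0.087 q [-1.32  0.33 -0.06  1.46  0.02  1.35 -0.09]
[-7.7, 12.55, -1.51, 0.01, 0.01, 13.83]
[-22.09, 17.68, -1.1, 0.02, 0.0, 31.83]
```

Call:
carry_out(
  commands=[
    [[0, -7.7, 12.55, -1.5, 0, 0, 13.8], [0, -7.7, 12.55, -1.5, 0, 0, 13.8], [0, -7.7, 12.55, -1.5, 0, 0, 13.8], [0, -7.7, 12.55, -1.5, 0, 0, 13.8], [0, -7.7, 12.55, -1.5, 0, 0, 13.8], [0, -7.7, 12.55, -1.5, 0, 0, 13.8], [0, -22.1, 17.7, -1.1, 0, 0, 31.8], [0, -22.1, 17.7, -1.1, 0, 0, 31.8], [0, -22.1, 17.7, -1.1, 0, 0, 31.8], [0, -22.1, 17.7, -1.1, 0, 0, 31.8], [0, -22.1, 17.7, -1.1, 0, 0, 31.8], [0, -22.1, 17.7, -1.1, 0, 0, 31.8]],
  ],
)

```text
time: 1.65
ee_pos: [0.4446, -0.0459, 0.2502]
eef_rot: [0.887, -0.463, 0.0, 0.0]
ft_force: [0.7, 0.6, -0.3]
width: 0.0871
```

```bash
python3 - <<'E'
from plan import *
from bench import r
s=r.read_state();st(s)
for p,y in [((.445,-.051,.25),-85)]: print(rel(s,p,y).tolist())
E
```

```text
t 1.65 tcp [ 0.4446 -0.0459  0.2502] yaw -55.12 tilt [ 0. -0. -1.] F [ 0.67  0.64 -0.35] w 0.0871 q [-0.64 -0.14  0.59  1.89  0.08  1.37 -1.03]
[0.18, 0.1, 0.01, -0.0, -0.01, 5.98]
```

Call:
carry_out(
  commands=[
    [[0, 0.18, 0.1, 0, 0, 0, 6], [0, 0.18, 0.1, 0, 0, 0, 6], [0, 0.18, 0.1, 0, 0, 0, 6], [0, 0.18, 0.1, 0, 0, 0, 6], [0, 0.18, 0.1, 0, 0, 0, 6]],
  ],
)

```text
time: 2.28
ee_pos: [0.445, -0.0511, 0.2502]
eef_rot: [0.738, -0.675, 0.0, 0.0]
ft_force: [0.2, -0.5, -0.1]
width: 0.0868
```

```bash
python3 - <<'E'
from plan import *
from bench import r
s=r.read_state();st(s);i=r.camera_info('wrist');im=r.camera('wrist');cv2.imwrite('pics/w1.png',im)
import pickle;pickle.dump(i,open('w1.pkl','wb'))
print(proj(i,[[.5153,-.0452,.119],[.445,-.051,.164],[.5665,-.083,.121]]).round(1))
E
```

```text
t 2.27 tcp [ 0.445  -0.0511  0.2502] yaw -84.92 tilt [ 0. -0. -1.] F [ 0.16 -0.46 -0.14] w 0.0868 q [-0.59 -0.13  0.56  1.88  0.07  1.37 -1.53]
[[316.8 142.3]
 [316.2 240.8]
 [371.1  78.9]]
```

View pics/w1.png

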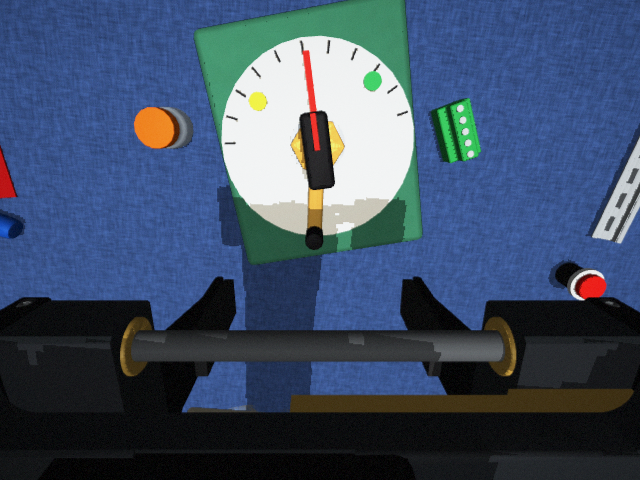

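The wrist view shows everything from above: green dot (373,80), yellow dot (258,101), pointer tip (306,52) and post top (314,238). I'll cast these onto their planes.

```bash
cat > mw.py <<'E'
from h import *
import sys,pickle
from scipy.optimize import least_squares
def mw(n,ax=None):
    i=pickle.load(open(f'{n}.pkl','rb'));im=cv2.imread(f'pics/{n}.png')
    H,S,V=[c.astype(int) for c in cv2.split(cv2.cvtColor(im,cv2.COLOR_BGR2HSV))]
    def comps(m,lo,hi):
        k,l,st,c=cv2.connectedComponentsWithStats(m.astype('uint8'));return [(st[j,4],c[j],l==j) for j in range(1,k) if lo<=st[j,4]<=hi]
    c=max(comps((S<45)&(V>120),5000,1e6),key=lambda t:t[0],default=None)
    if c is not None:
        ys,xs=np.nonzero(c[2]);h=cv2.convexHull(np.c_[xs,ys].astype(np.int32))[:,0].astype(float)
        P=np.array([plane(i,u,v,.119)[:2] for u,v in h])
        q=least_squares(lambda q:np.hypot(*(P-q[:2]).T)-q[2],[*P.mean(0),.08],loss='soft_l1',f_scale=.001).x
        print('dial',q.round(4));ax=q[:2] if ax is None else ax
    def ang(P):d=P[:2]-ax;return P.round(4),'r',np.hypot(*d).round(4),'ang',np.degrees(np.arctan2(d[1],d[0])).round(2)
    for nm,m in (('green',(H>55)&(H<75)&(S>150)&(V>150)),('yellow',(H>24)&(H<34)&(S>150)&(V>180))):
        for a,cc,_ in comps(m,80,600): print(nm,a,cc.round(1),*ang(plane(i,*cc,.121)))
    for a,cc,l in comps(((H<8)|(H>172))&(S>150)&(V>120),30,1000):
        ys,xs=np.nonzero(l)
        P=np.array([plane(i,u,v,.128) for u,v in zip(xs,ys)])[:,:2];d=P-ax;rr=np.hypot(*d.T)
        k=(rr>.035)&(rr<.075)
        if k.sum()>20:
            print('pointer: bins',[(lo,np.degrees(np.arctan2(*(d[(rr>lo)&(rr<lo+.01)].mean(0)[::-1]))).round(2)) for lo in(.035,.045,.055)],'rmax',rr.max().round(4))
    return i
if __name__=='__main__':
    mw(sys.argv[1],np.array([float(x) for x in sys.argv[2:4]]) if len(sys.argv)>3 else None)
E
python3 mw.py w1; python3 - <<'E'
from h import *;import pickle
i=pickle.load(open('w1.pkl','rb'));im=cv2.imread('pics/w1.png')
g=im[225:252,300:330].max(2);ys,xs=np.nonzero(g<45);print(xs.mean()+300,ys.mean()+225,xs.min()+300,xs.max()+300,ys.min()+225,ys.max()+225)
print(plane(i,314.3,238,.164))
E
```

```text
dial [ 0.5141 -0.0457  0.0791]
green 246 [372.1  80.6] [ 0.5654 -0.084   0.121 ] r 0.064 ang -36.73
green 371 [446.8 134.9] [ 0.5306 -0.15    0.121 ] r 0.1057 ang -81.0
yellow 242 [257.6 100.9] [0.5427 0.0042 0.121 ] r 0.0576 ang 60.16
pointer: bins [(0.035, np.float64(12.52)), (0.045, np.float64(12.58)), (0.055, np.float64(12.51))] rmax 0.0678
313.8575581395349 237.8343023255814 305 322 226 249
[ 0.44712769 -0.04938166  0.164     ]
```

Call:
carry_out(
  commands=[
    [[172, 0, -0.04, 1.0, 0, 0, 0.2], [172, 0, -0.04, 2.0, 0, 0, 0.2], [172, 0, -0.04, 2.0, 0, 0, 0.2], [172, 0, -0.04, 2.0, 0, 0, 0.2], [172, 0, -0.04, 3.0, 0, 0, 0.2], [172, 0, -0.04, 3.6, 0, 0, 0.2], [172, 0, -0.04, 4.08, 0, 0, 0.2], [172, 0, -0.04, 4.08, 0, 0, 0.2], [172, 0, -0.04, 4.08, 0, 0, 0.2]],
  ],
)

```text
time: 3.45
ee_pos: [0.4465, -0.051, 0.1488]
eef_rot: [0.732, -0.682, 0.0, -0.0]
ft_force: [0.2, -0.1, -0.2]
width: 0.0285
```

```bash
python3 - <<'E'
from plan import *
from bench import r
s=r.read_state();st(s)
for n in('scene','side','wrist'):
    im=r.camera(n)
    if n!='wrist': x,y=(310,220) if n=='scene' else (325,255); im=cv2.resize(im[y-55:y+55,x-70:x+70],None,fx=4,fy=4,interpolation=cv2.INTER_CUBIC)
    else: im=cv2.resize(im,(560,420))
    cv2.imwrite(f'pics/{n}2.png',im)
cv2.imwrite('pics/m2.png',np.hstack([cv2.resize(cv2.imread(f'pics/{n}2.png'),(400,314)) for n in('scene','side')]))
E
```

```text
t 3.45 tcp [ 0.4465 -0.051   0.1488] yaw -85.95 tilt [ 0.001 -0.    -1.   ] F [ 0.19 -0.15 -0.23] w 0.0285 q [-0.58 -0.03  0.6   2.03  0.02  1.14 -1.5 ]
```

View pics/m2.png

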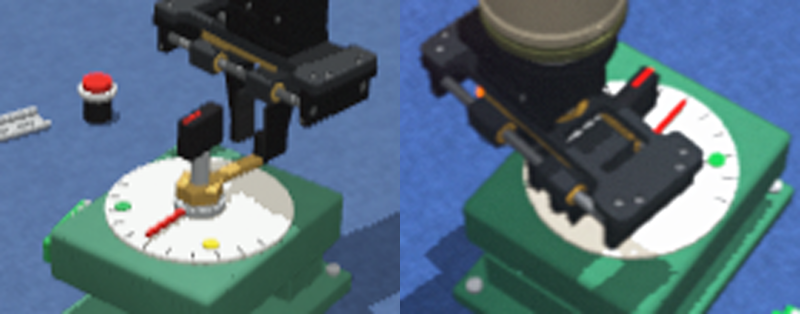

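View pics/wrist2.png

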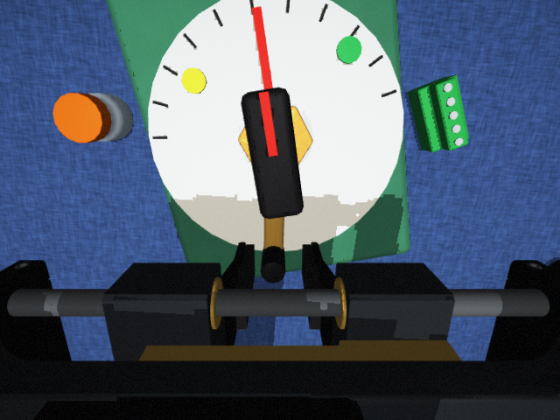

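The post is centred between the fingers in all three views. Next I swing it anticlockwise along the arc.

Call:
carry_out(
  commands=[
    [[172, 0.2, 0, 0, 0, 0, -0.8], [172, 0.39, -0.03, 0, 0, 0, -1.6], [172, 0.58, -0.06, 0, 0, 0, -2.4], [172, 0.77, -0.11, 0, 0, 0, -3.2], [172, 1.14, -0.24, 0, 0, 0, -4.8], [172, 1.48, -0.43, 0, 0, 0, -6.4], [172, 1.48, -0.43, 0, 0, 0, -6.4]],
  ],
)

```text
time: 4.47
ee_pos: [0.46, -0.0875, 0.149]
eef_rot: [0.891, -0.454, 0.001, -0.0]
ft_force: [0.1, -0.5, 0.3]
width: 0.0282
```

```bash
python3 - <<'E'
from plan import *
from bench import r
s=r.read_state();st(s)
d=s['ee_pos'][:2]-[.5143,-.0455];print(np.hypot(*d),np.degrees(np.arctan2(d[1],d[0]))%360)
for a in (224,232,240,248,256): print(rel(s,(.5143+.07*np.cos(np.radians(a)),-.0455+.07*np.sin(np.radians(a)),.148),a-270).tolist())
E
```

```text
t 4.47 tcp [ 0.46   -0.0875  0.149 ] yaw -54.04 tilt [ 0.001 -0.    -1.   ] F [ 0.14 -0.54  0.29] w 0.0282 q [-0.54  0.02  0.65  1.99 -0.02  1.14 -0.83]
0.06864644261488817 217.73714975660917
[0.31, 0.03, 0.04, -0.01, -0.01, -1.61]
[0.69, -0.05, 0.04, -0.01, -0.01, -3.21]
[1.06, -0.19, 0.04, -0.01, -0.02, -4.81]
[1.4, -0.37, 0.04, -0.01, -0.02, -6.41]
[1.72, -0.6, 0.04, -0.01, -0.02, -8.01]
```

Call:
carry_out(
  commands=[
    [[172, 0.31, 0.03, 0, 0, 0, -1.6], [172, 0.69, -0.05, 0, 0, 0, -3.2], [172, 1.06, -0.19, 0, 0, 0, -4.8], [172, 1.4, -0.37, 0, 0, 0, -6.4], [172, 1.72, -0.6, 0, 0, 0, -8.0], [172, 1.72, -0.6, 0, 0, 0, -8.0]],
  ],
)

```text
time: 5.22
ee_pos: [0.4976, -0.1134, 0.1491]
eef_rot: [0.992, -0.124, 0.001, 0.0]
ft_force: [1.2, 0.4, -0.7]
width: 0.0283
```

```bash
python3 - <<'E'
from plan import *
from bench import r
s=r.read_state();st(s)
d=s['ee_pos'][:2]-[.5143,-.0455];print(np.hypot(*d),np.degrees(np.arctan2(d[1],d[0]))%360)
i=r.camera_info('wrist');im=r.camera('wrist');cv2.imwrite('pics/w3.png',im)
E
```

```text
t 5.22 tcp [ 0.4976 -0.1134  0.1491] yaw -14.26 tilt [ 0.001 -0.001 -1.   ] F [ 1.17  0.43 -0.7 ] w 0.0283 q [-0.47  0.14  0.65  1.89 -0.09  1.14 -0.03]
0.06995149095968657 256.1511561747545
```

View pics/w3.png

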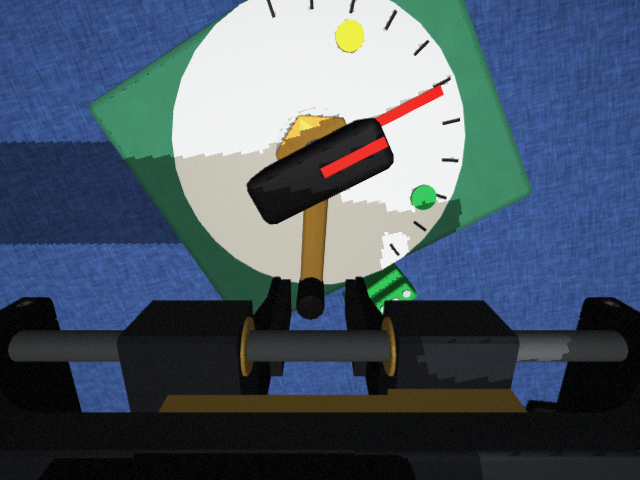

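The lever now stands at about 250°, so the nut is near +0.95 and slack. Next I rise and go to the knob.

```bash
python3 - <<'E'
from plan import *
from bench import r
s=r.read_state()
print(rel(s,(.4976,-.1134,.25),-14).tolist(),rel(s,(.5143,-.0455,.25),-77.5).tolist())
E
```

```text
[0.02, 0.0, -4.04, 0.0, -0.02, -0.07] [-0.01, -2.8, -4.04, -0.01, -0.02, 12.63]
```

Call:
carry_out(
  commands=[
    [[172, 0, 0, -2, 0, 0, 0], [172, 0, 0, -4, 0, 0, 0], [120, 0, 0, -4, 0, 0, 0], [120, 0, -2.8, -4, 0, 0, 12.6], [120, 0, -2.8, -4, 0, 0, 12.6], [120, 0, -2.8, -4, 0, 0, 12.6], [120, 0, -2.8, -4, 0, 0, 12.6], [120, 0, -2.8, -4, 0, 0, 12.6], [120, 0, -2.8, -4, 0, 0, 12.6], [120, 0, -2.8, -4, 0, 0, 12.6], [120, 0, -2.8, -4, 0, 0, 12.6]],
  ],
)

```text
time: 6.65
ee_pos: [0.5141, -0.0453, 0.2486]
eef_rot: [0.782, -0.624, 0.0, 0.0]
ft_force: [-0.1, -0.5, -0.3]
width: 0.046
```

```bash
python3 - <<'E'
from plan import *
from bench import r
import pickle
s=r.read_state();st(s)
i=r.camera_info('wrist');im=r.camera('wrist');cv2.imwrite('pics/w4.png',im);pickle.dump(i,open('w4.pkl','wb'))
print(rel(s,(.5143,-.0455,.176),-77.5).tolist())
E
python3 mw.py w4 .5143 -.0455
```

```text
t 6.65 tcp [ 0.5141 -0.0453  0.2486] yaw -77.19 tilt [ 0.001 -0.001 -1.   ] F [-0.09 -0.52 -0.34] w 0.046 q [-0.61  0.07  0.64  1.74 -0.04  1.35 -1.3 ]
[0.01, -0.0, 2.9, -0.01, -0.01, 0.06]
dial [ 0.5139 -0.0457  0.0792]
green 187 [375.  178.5] [ 0.5653 -0.0841  0.121 ] r 0.0639 ang -37.13
green 390 [437.9 213.6] [ 0.5481 -0.1456  0.121 ] r 0.1056 ang -71.32
yellow 185 [266.9 181.4] [0.5427 0.0041 0.121 ] r 0.0571 ang 60.18
pointer: bins [(0.035, np.float64(12.53)), (0.045, np.float64(12.42)), (0.055, np.float64(12.49))] rmax 0.068
```

View pics/w4.png

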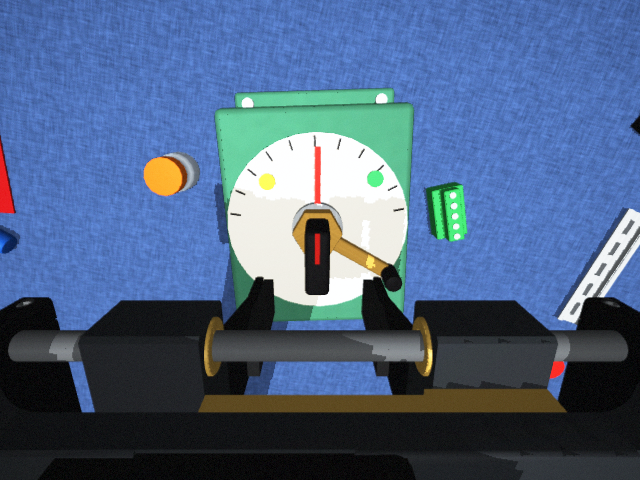

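Pointer still at 12.5°, lever well slack at lower right, knob centred between the jaws. Next I descend and grip.

Call:
carry_out(
  commands=[
    [[120, 0, 0, 1, 0, 0, 0], [120, 0, 0, 2, 0, 0, 0], [120, 0, 0, 2.85, 0, 0, 0], [120, 0, 0, 2.85, 0, 0, 0], [255, 0, 0, 2.85, 0, 0, 0], [255, 0, 0, 2.85, 0, 0, 0], [255, 0, 0, 2.85, 0, 0, 0], [255, 0, 0, 2.85, 0, 0, 0], [255, 0, 0, 2.85, 0, 0, 0]],
  ],
  grip_force=15,
)

```text
time: 7.82
ee_pos: [0.5144, -0.0448, 0.1778]
eef_rot: [0.782, -0.624, 0.0, -0.0]
ft_force: [-1.9, 2.7, 4.5]
width: 0.0156
```

```bash
python3 - <<'E'
from plan import *
from bench import r
s=r.read_state();st(s);print(s['torque'])
print(rel(s,(.5143,-.0455,s['ee_pos'][2]),-77.5-49.4).tolist())
E
```

```text
t 7.83 tcp [ 0.5144 -0.0448  0.1778] yaw -77.18 tilt [ 0.001  0.    -1.   ] F [-1.87  2.69  4.45] w 0.0156 q [-0.59  0.13  0.64  1.84 -0.08  1.2  -1.27]
[ 0.64362103  0.54861739 -0.00609986]
[0.03, 0.01, -0.0, -0.01, 0.0, 9.94]
```

Call:
carry_out(
  commands=[
    [[255, 0, 0, 0, 0, 0, 1.2], [255, 0, 0, 0, 0, 0, 2.6], [255, 0, 0, 0, 0, 0, 4.0], [255, 0, 0, 0, 0, 0, 5.4], [255, 0, 0, 0, 0, 0, 6.8], [255, 0, 0, 0, 0, 0, 8.2], [255, 0, 0, 0, 0, 0, 9.3], [255, 0, 0, 0, 0, 0, 9.9], [255, 0, 0, 0, 0, 0, 9.9], [255, 0, 0, 0, 0, 0, 9.9]],
  ],
)

```text
time: 9.07
ee_pos: [0.5146, -0.044, 0.1779]
eef_rot: [-0.45, 0.893, 0.0, 0.001]
ft_force: [0.7, 5.8, 1.3]
width: 0.0161
```

```bash
python3 - <<'E'
from plan import *
from bench import r
import pickle
s=r.read_state();st(s)
i=r.camera_info('wrist');im=r.camera('wrist');cv2.imwrite('pics/w5.png',im);pickle.dump(i,open('w5.pkl','wb'))
E
python3 mw.py w5 .5143 -.0455
```

```text
t 9.07 tcp [ 0.5146 -0.044   0.1779] yaw -126.55 tilt [ 0.001  0.001 -1.   ] F [0.66 5.76 1.32] w 0.0161 q [-0.65  0.13  0.71  1.84 -0.09  1.2  -2.12]
dial [ 0.5142 -0.0456  0.0789]
green 568 [435.5 109.8] [ 0.5468 -0.1576  0.121 ] r 0.1167 ang -73.84
green 186 [318.3 157.2] [ 0.5663 -0.0847  0.121 ] r 0.0651 ang -36.98
yellow 280 [234.4 264.5] [0.5426 0.0047 0.121 ] r 0.0576 ang 60.55
pointer: bins [(0.035, np.float64(-37.05)), (0.045, np.float64(-36.93)), (0.055, np.float64(-36.86))] rmax 0.0676
pointer: bins [(0.035, np.float64(143.48)), (0.045, np.float64(143.48)), (0.055, np.float64(nan))] rmax 0.0519mw.py:23: RuntimeWarning: Mean of empty slice.
  print('pointer: bins',[(lo,np.degrees(np.arctan2(*(d[(rr>lo)&(rr<lo+.01)].mean(0)[::-1]))).round(2)) for lo in(.035,.045,.055)],'rmax',rr.max().round(4))
  ret = um.true_divide(
```

View pics/w5.png

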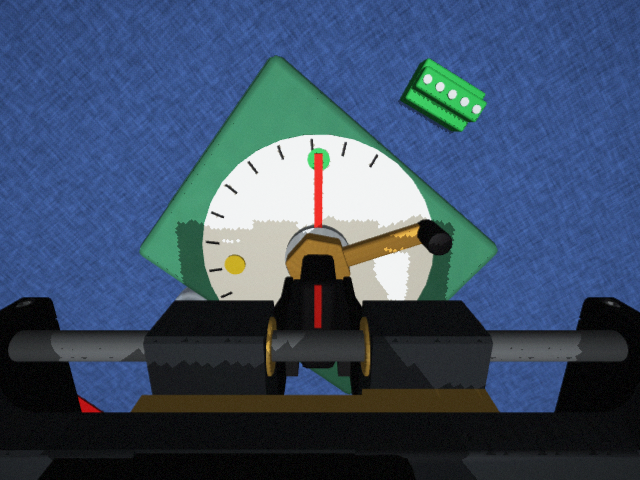

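The pointer lies centrally over the green dot, both at -36.9°. I release and rise.

Call:
carry_out(
  commands=[
    [[200, 0, 0, 0, 0, 0, 0], [140, 0, 0, 0, 0, 0, 0], [120, 0, 0, 0, 0, 0, 0], [120, 0, 0, 0, 0, 0, 0], [120, 0, 0, -1, 0, 0, 0], [120, 0, 0, -2, 0, 0, 0], [120, 0, 0, -3, 0, 0, 0], [120, 0, 0, -3, 0, 0, 0]],
  ],
)

```text
time: 10.12
ee_pos: [0.5154, -0.0442, 0.2544]
eef_rot: [-0.45, 0.893, -0.0, 0.002]
ft_force: [-0.4, -0.9, -0.7]
width: 0.0462
```

```bash
python3 - <<'E'
from plan import *
from bench import r
import pickle
s=r.read_state();st(s)
i=r.camera_info('wrist');im=r.camera('wrist');cv2.imwrite('pics/w6.png',im);pickle.dump(i,open('w6.pkl','wb'))
E
python3 mw.py w6 .5143 -.0455 2>/dev/null
```

```text
t 10.12 tcp [ 0.5154 -0.0442  0.2544] yaw -126.55 tilt [ 0.004  0.002 -1.   ] F [-0.44 -0.86 -0.68] w 0.0462 q [-0.67  0.06  0.71  1.73 -0.04  1.36 -2.16]
dial [ 0.5139 -0.0456  0.0791]
green 469 [413.3 114.3] [ 0.5438 -0.1632  0.121 ] r 0.1214 ang -75.94
yellow 172 [255.2 232.8] [0.5426 0.0042 0.121 ] r 0.0572 ang 60.34
pointer: bins [(0.035, np.float64(-37.36)), (0.045, np.float64(-37.28)), (0.055, np.float64(-37.0))] rmax 0.0677
```

View pics/w6.png

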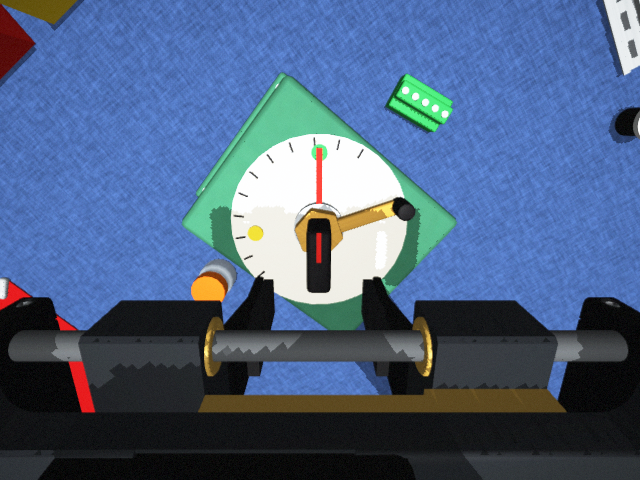

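The pointer stays over the green dot at (319,152). The post is at (404,208), so I locate it and plan the approach.

```bash
python3 - <<'E'
from plan import *
from bench import r
import pickle
i=pickle.load(open('w6.pkl','rb'));P=plane(i,404,207.5,.164);d=P[:2]-[.5143,-.0455];a=np.degrees(np.arctan2(d[1],d[0]))%360;print(P,np.hypot(*d),a)
s=r.read_state()
for z in(.255,.148):print(rel(s,(.5143+.07*np.cos(np.radians(a)),-.0455+.07*np.sin(np.radians(a)),z),a-270).tolist())
E
```

```text
[ 0.4970517  -0.11300204  0.164     ] 0.06967086323980422 255.6663316303338
[2.65, -1.08, -0.08, -0.04, 0.01, -22.44]
[2.66, -1.07, 4.2, -0.04, 0.01, -22.44]
```

Call:
carry_out(
  commands=[
    [[120, 2.65, -1.08, 0, 0, 0, -22.4], [120, 2.65, -1.08, 0, 0, 0, -22.4], [120, 2.65, -1.08, 0, 0, 0, -22.4], [150, 2.65, -1.08, 0, 0, 0, -22.4], [172, 2.65, -1.08, 0, 0, 0, -22.4], [172, 2.65, -1.08, 0, 0, 0, -22.4], [172, 2.65, -1.08, 0, 0, 0, -22.4], [172, 2.65, -1.08, 0, 0, 0, -22.4], [172, 2.65, -1.08, 0, 0, 0, -22.4], [172, 2.65, -1.08, 0, 0, 0, -22.4], [172, 2.65, -1.08, 0, 0, 0, -22.4], [172, 2.65, -1.08, 0, 0, 0, -22.4]],
  ],
)

```text
time: 11.68
ee_pos: [0.4965, -0.1134, 0.252]
eef_rot: [0.992, -0.127, 0.0, -0.001]
ft_force: [-0.5, 0.4, -0.3]
width: 0.0286
```

```bash
python3 - <<'E'
from plan import *
from bench import r
s=r.read_state();st(s)
cv2.imwrite('pics/w7.png',r.camera('wrist'))
print(rel(s,(.497,-.113,.148),-14.3).tolist())
E
```

```text
t 11.68 tcp [ 0.4965 -0.1134  0.252 ] yaw -14.59 tilt [ 0.001  0.001 -1.   ] F [-0.46  0.42 -0.27] w 0.0286 q [-0.55  0.04  0.71  1.75 -0.03  1.36 -0.08]
[0.01, -0.01, 4.16, -0.02, -0.01, -0.06]
```

View pics/w7.png

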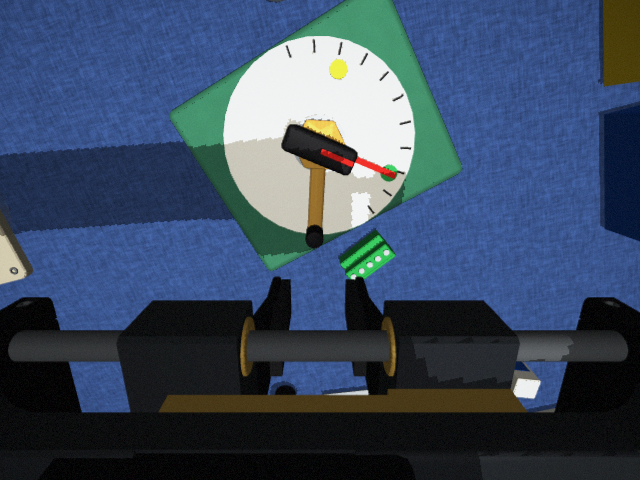

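The post at (314,237) lies in line with the finger gap, centred near column 318. I descend over it.

Call:
carry_out(
  commands=[
    [[172, 0, 0, 1, 0, 0, 0], [172, 0, 0, 2, 0, 0, 0], [172, 0, 0, 3, 0, 0, 0], [172, 0, 0, 3.7, 0, 0, 0], [172, 0, 0, 4.15, 0, 0, 0], [172, 0, 0, 4.15, 0, 0, 0]],
  ],
)

```text
time: 12.48
ee_pos: [0.4965, -0.1133, 0.148]
eef_rot: [0.992, -0.128, 0.0, -0.001]
ft_force: [-0.4, -0.0, -0.2]
width: 0.0283
```

```bash
cat > arc.py <<'E'
from plan import *
from bench import r
import sys
def go(*A):
    s=r.read_state();st(s)
    d=s['ee_pos'][:2]-[.5143,-.0455];a0=np.degrees(np.arctan2(d[1],d[0]))%360
    t=np.array([-np.sin(np.radians(a0)),np.cos(np.radians(a0))]);print('r',np.hypot(*d).round(4),'a',a0.round(2),'Ft(+ = resists cw)',(s['ft_force'][:2]@t).round(2),'Fr',(s['ft_force'][:2]@d/np.hypot(*d)).round(2),'M',s['torque'].round(2))
    for a in A:
        c=np.radians(a);print(a,rel(s,(.5143+.07*np.cos(c),-.0455+.07*np.sin(c),.148),a-270).tolist())
go(*[float(x) for x in sys.argv[1:]])
E
python3 arc.py 248 240 232 224 216 208 200 192
```

```text
t 12.47 tcp [ 0.4965 -0.1133  0.148 ] yaw -14.71 tilt [ 0.     0.001 -1.   ] F [-0.43 -0.03 -0.15] w 0.0283 q [-0.52  0.15  0.71  1.89 -0.11  1.14 -0.02]
r 0.0701 a 255.26 Ft(+ = resists cw) -0.41 Fr 0.14 M [-0.08  0.06 -0.07]
248.0 [-0.35, -0.03, 0.0, -0.01, 0.0, 1.46]
240.0 [-0.74, -0.1, 0.0, -0.01, 0.0, 3.06]
232.0 [-1.11, -0.23, 0.0, -0.01, 0.0, 4.66]
224.0 [-1.45, -0.41, 0.0, -0.01, 0.0, 6.26]
216.0 [-1.77, -0.64, 0.0, -0.01, 0.01, 7.86]
208.0 [-2.06, -0.9, 0.0, -0.01, 0.01, 9.46]
200.0 [-2.3, -1.21, 0.0, -0.01, 0.01, 11.06]
192.0 [-2.5, -1.55, 0.0, -0.01, 0.01, 12.66]
```

Call:
carry_out(
  commands=[
    [[172, -0.35, -0.03, 0, 0, 0, 1.45], [172, -0.74, -0.1, 0, 0, 0, 3.05], [172, -1.11, -0.23, 0, 0, 0, 4.65], [172, -1.45, -0.41, 0, 0, 0, 6.25], [172, -1.77, -0.64, 0, 0, 0, 7.85], [172, -2.06, -0.9, 0, 0, 0, 9.45], [172, -2.3, -1.21, 0, 0, 0, 11.05], [172, -2.5, -1.55, 0, 0, 0, 12.65], [172, -2.5, -1.55, 0, 0, 0, 12.65]],
  ],
)

```text
time: 13.6
ee_pos: [0.4464, -0.0595, 0.1489]
eef_rot: [0.778, -0.628, 0.0, -0.001]
ft_force: [0.8, -0.6, 0.1]
width: 0.0284
```

```bash
python3 arc.py 188 184 180 176 172
```

```text
t 13.6 tcp [ 0.4464 -0.0595  0.1489] yaw -77.87 tilt [ 0.002  0.002 -1.   ] F [ 0.78 -0.64  0.07] w 0.0284 q [-0.66 -0.03  0.69  2.03  0.02  1.14 -1.34]
r 0.0693 a 191.64 Ft(+ = resists cw) 0.78 Fr -0.63 M [-0.06  0.14 -0.01]
188.0 [-0.18, 0.02, 0.03, -0.02, 0.02, 0.83]
184.0 [-0.37, -0.0, 0.04, -0.02, 0.02, 1.63]
180.0 [-0.56, -0.04, 0.04, -0.02, 0.02, 2.43]
176.0 [-0.75, -0.08, 0.04, -0.02, 0.02, 3.23]
172.0 [-0.94, -0.14, 0.04, -0.02, 0.02, 4.03]
```

Call:
carry_out(
  commands=[
    [[172, -0.18, 0.02, 0, 0, 0, 0.8], [172, -0.37, 0, 0, 0, 0, 1.6], [172, -0.56, -0.04, 0, 0, 0, 2.4], [172, -0.75, -0.08, 0, 0, 0, 3.2], [172, -0.75, -0.08, 0, 0, 0, 3.2]],
  ],
)

```text
time: 14.22
ee_pos: [0.4448, -0.0409, 0.1493]
eef_rot: [-0.684, 0.73, -0.0, 0.001]
ft_force: [-0.4, -0.4, -1.3]
width: 0.0283
```

```bash
python3 arc.py 172 168 164 160 156
```

```text
t 14.22 tcp [ 0.4448 -0.0409  0.1493] yaw -93.69 tilt [ 0.002  0.002 -1.   ] F [-0.39 -0.44 -1.29] w 0.0283 q [-0.67 -0.04  0.66  2.04  0.03  1.14 -1.66]
r 0.0697 a 176.25 Ft(+ = resists cw) 0.46 Fr 0.36 M [-0.02  0.19 -0.01]
172.0 [-0.21, 0.0, 0.05, -0.02, 0.02, 0.86]
168.0 [-0.4, -0.02, 0.05, -0.02, 0.02, 1.66]
164.0 [-0.59, -0.05, 0.05, -0.02, 0.03, 2.46]
160.0 [-0.78, -0.1, 0.05, -0.02, 0.03, 3.26]
156.0 [-0.97, -0.16, 0.05, -0.02, 0.03, 4.06]
```

Call:
carry_out(
  commands=[
    [[172, -0.1, 0, 0, 0, 0, 0.4], [172, -0.21, 0, 0, 0, 0, 0.85], [172, -0.3, -0.01, 0, 0, 0, 1.25], [172, -0.4, -0.02, 0, 0, 0, 1.65], [172, -0.4, -0.02, 0, 0, 0, 1.65]],
  ],
)

```text
time: 14.85
ee_pos: [0.4461, -0.031, 0.1494]
eef_rot: [-0.63, 0.777, -0.0, 0.002]
ft_force: [-0.0, 0.1, -0.4]
width: 0.0282
```

```bash
python3 arc.py 166 164 162; python3 - <<'E'
from bench import r
import cv2
cv2.imwrite('pics/w8.png',r.camera('wrist'))
E
```

```text
t 14.85 tcp [ 0.4461 -0.031   0.1494] yaw -101.89 tilt [ 0.003  0.002 -1.   ] F [-0.04  0.13 -0.41] w 0.0282 q [-0.68 -0.04  0.64  2.03  0.02  1.14 -1.82]
r 0.0697 a 167.98 Ft(+ = resists cw) -0.12 Fr 0.07 M [-0.03  0.15  0.02]
166.0 [-0.1, 0.01, 0.06, -0.02, 0.03, 0.42]
164.0 [-0.19, 0.0, 0.06, -0.02, 0.03, 0.82]
162.0 [-0.29, -0.01, 0.06, -0.02, 0.03, 1.22]
```

View pics/w8.png

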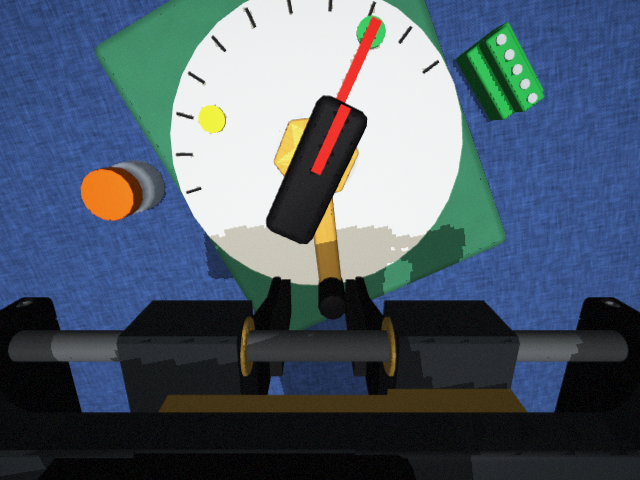

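Call:
carry_out(
  commands=[
    [[172, -0.05, 0, 0.03, 0, 0, 0.2], [172, -0.1, 0, 0.05, 0, 0, 0.4], [172, -0.1, 0, 0.05, 0, 0, 0.4], [172, -0.1, 0, 0.05, 0, 0, 0.4]],
  ],
)

```text
time: 15.4
ee_pos: [0.4465, -0.0285, 0.1481]
eef_rot: [-0.617, 0.787, 0.0, 0.002]
ft_force: [-0.2, -0.2, -0.1]
width: 0.0284
```

```bash
python3 arc.py 164 162 160
```

```text
t 15.4 tcp [ 0.4465 -0.0285  0.1481] yaw -103.85 tilt [ 0.002  0.002 -1.   ] F [-0.21 -0.16 -0.11] w 0.0284 q [-0.68 -0.04  0.64  2.03  0.02  1.13 -1.86]
r 0.0699 a 165.94 Ft(+ = resists cw) 0.21 Fr 0.17 M [-0.11  0.15 -0.03]
164.0 [-0.09, 0.0, 0.01, -0.02, 0.03, 0.43]
162.0 [-0.19, -0.0, 0.01, -0.02, 0.03, 0.83]
160.0 [-0.29, -0.01, 0.01, -0.02, 0.03, 1.23]
```

Call:
carry_out(
  commands=[
    [[172, -0.05, 0, 0, 0, 0, 0.2], [172, -0.1, 0, 0, 0, 0, 0.4], [172, -0.15, 0, 0, 0, 0, 0.6], [172, -0.15, 0, 0, 0, 0, 0.6]],
  ],
)

```text
time: 15.9
ee_pos: [0.4474, -0.0247, 0.1481]
eef_rot: [-0.596, 0.803, 0.0, 0.002]
ft_force: [-0.3, 0.4, 0.2]
width: 0.0285
```

```bash
python3 arc.py 162 160 158
```

```text
t 15.9 tcp [ 0.4474 -0.0247  0.1481] yaw -106.86 tilt [ 0.002  0.002 -1.   ] F [-0.32  0.4   0.21] w 0.0285 q [-0.68 -0.03  0.63  2.03  0.02  1.13 -1.92]
r 0.07 a 162.69 Ft(+ = resists cw) -0.29 Fr 0.42 M [-0.03  0.16  0.02]
162.0 [-0.03, -0.0, 0.01, -0.02, 0.03, 0.23]
160.0 [-0.13, -0.01, 0.01, -0.02, 0.03, 0.63]
158.0 [-0.23, -0.01, 0.01, -0.02, 0.03, 1.03]
```

Call:
carry_out(
  commands=[
    [[172, -0.05, 0, 0, 0, 0, 0.2], [172, -0.1, 0, 0, 0, 0, 0.4], [172, -0.13, 0, 0, 0, 0, 0.6], [172, -0.13, 0, 0, 0, 0, 0.6]],
  ],
)

```text
time: 16.4
ee_pos: [0.4484, -0.0215, 0.1482]
eef_rot: [-0.574, 0.819, 0.0, 0.002]
ft_force: [0.0, -0.8, 0.4]
width: 0.0284
```

```bash
python3 arc.py 158 156 154
```

```text
t 16.4 tcp [ 0.4484 -0.0215  0.1482] yaw -109.87 tilt [ 0.003  0.002 -1.   ] F [ 0.01 -0.76  0.36] w 0.0284 q [-0.68 -0.03  0.63  2.03  0.02  1.13 -1.98]
r 0.0701 a 159.95 Ft(+ = resists cw) 0.71 Fr -0.27 M [-0.18  0.14  0.01]
158.0 [-0.1, -0.01, 0.01, -0.02, 0.03, 0.43]
156.0 [-0.19, -0.01, 0.01, -0.02, 0.03, 0.83]
154.0 [-0.29, -0.02, 0.01, -0.02, 0.03, 1.23]
```

Call:
carry_out(
  commands=[
    [[172, -0.05, 0, 0, 0, 0, 0.2], [172, -0.1, 0, 0, 0, 0, 0.4], [172, -0.1, 0, 0, 0, 0, 0.4]],
  ],
)

```text
time: 16.77
ee_pos: [0.4492, -0.0191, 0.1481]
eef_rot: [-0.56, 0.829, 0.0, 0.002]
ft_force: [0.3, -2.9, 0.2]
width: 0.0282
```

```bash
python3 arc.py 156 154
```

```text
t 16.77 tcp [ 0.4492 -0.0191  0.1481] yaw -111.9 tilt [ 0.002  0.002 -1.   ] F [ 0.32 -2.9   0.18] w 0.0282 q [-0.68 -0.03  0.63  2.03  0.02  1.13 -2.02]
r 0.0702 a 157.95 Ft(+ = resists cw) 2.57 Fr -1.38 M [-0.45  0.21 -0.05]
156.0 [-0.1, -0.01, 0.01, -0.02, 0.03, 0.42]
154.0 [-0.19, -0.02, 0.01, -0.01, 0.03, 0.82]
```

It bites at about 2.6 N. I continue in small steps.

Call:
carry_out(
  commands=[
    [[172, -0.05, 0, 0, 0, 0, 0.2], [172, -0.1, 0, 0, 0, 0, 0.4], [172, -0.1, 0, 0, 0, 0, 0.4]],
  ],
)

```text
time: 17.15
ee_pos: [0.4502, -0.0169, 0.1481]
eef_rot: [-0.545, 0.838, 0.0, 0.001]
ft_force: [0.4, -4.1, 0.3]
width: 0.0285
```

```bash
python3 arc.py 155 154 153
```

```text
t 17.15 tcp [ 0.4502 -0.0169  0.1481] yaw -113.92 tilt [ 0.002  0.002 -1.   ] F [ 0.36 -4.12  0.33] w 0.0285 q [-0.68 -0.03  0.62  2.03  0.02  1.13 -2.06]
r 0.0702 a 155.96 Ft(+ = resists cw) 3.62 Fr -2.01 M [-1.01  0.32 -0.02]
155.0 [-0.05, -0.01, 0.01, -0.01, 0.03, 0.22]
154.0 [-0.1, -0.01, 0.01, -0.01, 0.03, 0.42]
153.0 [-0.14, -0.01, 0.01, -0.01, 0.03, 0.62]
```

Call:
carry_out(
  commands=[
    [[172, -0.05, 0, 0, 0, 0, 0.2], [172, -0.1, 0, 0, 0, 0, 0.4], [172, -0.1, 0, 0, 0, 0, 0.4]],
  ],
)

```text
time: 17.52
ee_pos: [0.4511, -0.015, 0.1481]
eef_rot: [-0.53, 0.848, 0.0, 0.001]
ft_force: [-0.5, -5.6, 1.5]
width: 0.0283
```

```bash
python3 arc.py 153 152 151
```

```text
t 17.52 tcp [ 0.4511 -0.015   0.1481] yaw -115.97 tilt [ 0.002  0.001 -1.   ] F [-0.53 -5.61  1.53] w 0.0283 q [-0.69 -0.02  0.62  2.02  0.01  1.13 -2.1 ]
r 0.0702 a 154.28 Ft(+ = resists cw) 5.28 Fr -1.96 M [-1.28  0.41  0.01]
153.0 [-0.06, -0.01, 0.01, -0.01, 0.02, 0.21]
152.0 [-0.11, -0.01, 0.01, -0.01, 0.02, 0.41]
151.0 [-0.16, -0.01, 0.01, -0.01, 0.02, 0.61]
```

Call:
carry_out(
  commands=[
    [[172, -0.06, 0, 0, 0, 0, 0.2], [172, -0.11, 0, 0, 0, 0, 0.4], [172, -0.11, 0, 0, 0, 0, 0.4]],
  ],
)

```text
time: 17.9
ee_pos: [0.452, -0.0136, 0.1481]
eef_rot: [-0.515, 0.857, -0.0, 0.001]
ft_force: [-1.8, -7.1, 2.2]
width: 0.0286
```

```bash
python3 arc.py 151 150
```

```text
t 17.9 tcp [ 0.452  -0.0136  0.1481] yaw -118.05 tilt [ 0.001  0.    -1.   ] F [-1.78 -7.11  2.24] w 0.0286 q [-0.69 -0.02  0.62  2.02  0.01  1.13 -2.13]
r 0.07 a 152.86 Ft(+ = resists cw) 7.14 Fr -1.65 M [-1.75  0.7  -0.03]
151.0 [-0.09, -0.0, 0.0, -0.01, 0.01, 0.19]
150.0 [-0.14, -0.0, 0.0, -0.01, 0.01, 0.39]
```

Call:
carry_out(
  commands=[
    [[172, -0.06, 0, 0, 0, 0, 0], [172, -0.12, 0, 0, 0, 0, 0], [172, -0.16, 0, 0, 0, 0, 0], [172, -0.16, 0, 0, 0, 0, 0]],
  ],
)

```text
time: 18.4
ee_pos: [0.4527, -0.0116, 0.148]
eef_rot: [-0.514, 0.858, -0.0, -0.001]
ft_force: [-7.0, -10.3, 7.9]
width: 0.0288
```

```bash
python3 arc.py 150 149
```

```text
t 18.4 tcp [ 0.4527 -0.0116  0.148 ] yaw -118.15 tilt [-0.002 -0.001 -1.   ] F [ -7.04 -10.32   7.92] w 0.0288 q [-0.69 -0.02  0.62  2.02  0.01  1.14 -2.14]
r 0.0703 a 151.16 Ft(+ = resists cw) 12.43 Fr 1.19 M [-2.28  1.9  -0.01]
150.0 [-0.06, -0.01, -0.0, 0.01, -0.03, 0.37]
149.0 [-0.11, -0.02, -0.0, 0.01, -0.03, 0.57]
```

```bash
python3 - <<'E'
from plan import *
from bench import r
import pickle
i=r.camera_info('wrist');im=r.camera('wrist');cv2.imwrite('pics/w9.png',im);pickle.dump(i,open('w9.pkl','wb'))
a=r.camera('scene')[175:275,250:380];b=r.camera('side')[200:300,260:390]
cv2.imwrite('pics/m9.png',cv2.resize(np.hstack([a,b]),None,fx=3,fy=3,interpolation=cv2.INTER_CUBIC))
st(r.read_state())
E
python3 mw.py w9 .5143 -.0455 2>/dev/null
```

```text
t 18.55 tcp [ 0.4527 -0.0115  0.148 ] yaw -118.15 tilt [-0.002 -0.001 -1.   ] F [-7.83 -9.22  7.89] w 0.0286 q [-0.69 -0.02  0.62  2.02  0.01  1.14 -2.14]
dial [ 0.5145 -0.044   0.0779]
green 167 [327.4  15.3] [ 0.5685 -0.0806  0.121 ] r 0.0645 ang -32.93
green 165 [345.9  19.1] [ 0.5629 -0.0877  0.121 ] r 0.0643 ang -40.98
yellow 524 [208.9 149.8] [0.5428 0.0044 0.121 ] r 0.0575 ang 60.27
pointer: bins [(0.035, np.float64(-37.01)), (0.045, np.float64(-36.96)), (0.055, np.float64(-36.88))] rmax 0.0681
```

View pics/w9.png

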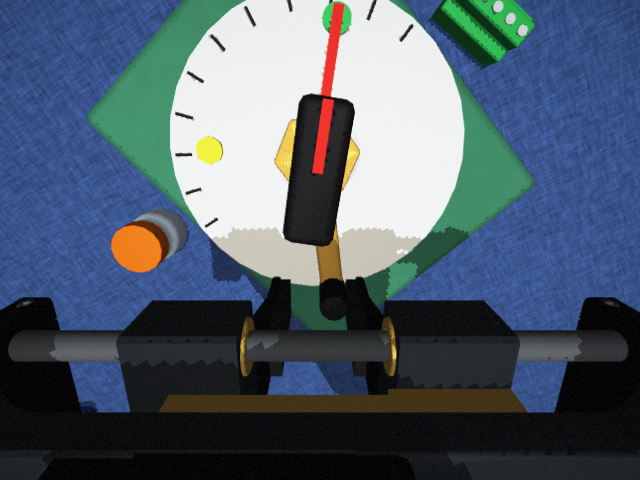

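View pics/m9.png

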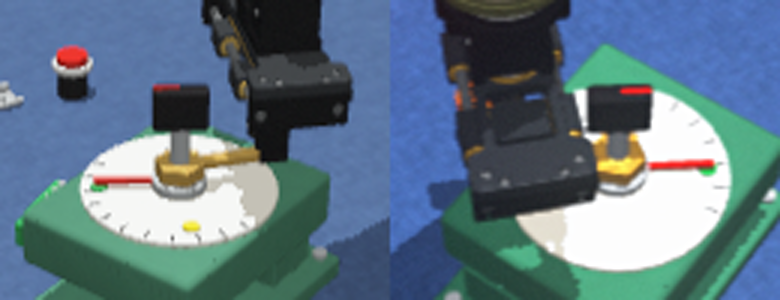

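The pointer still sits at -36.95° over the green dot. The post push is about 11.6 N with contact only at the post, so the nut is nipped up. I back off to mid-gap and rise.

Call:
carry_out(
  commands=[
    [[172, 0.1, 0, 0, 0, 0, 0], [172, 0.25, 0, 0, 0, 0, 0], [172, 0.25, 0, 0, 0, 0, 0], [172, 0.25, 0, 0, 0, 0, 0]],
  ],
)

```text
time: 19.05
ee_pos: [0.4499, -0.0167, 0.148]
eef_rot: [-0.514, 0.858, -0.0, -0.001]
ft_force: [-0.2, 0.0, -0.0]
width: 0.0282
```

```bash
python3 arc.py; python3 - <<'E'
from bench import r
import cv2
cv2.imwrite('pics/w10.png',r.camera('wrist')[200:400,200:460])
E
```

```text
t 19.05 tcp [ 0.4499 -0.0167  0.148 ] yaw -118.13 tilt [-0.001 -0.001 -1.   ] F [-0.24  0.01 -0.03] w 0.0282 q [-0.68 -0.02  0.62  2.03  0.02  1.14 -2.13]
r 0.0706 a 155.92 Ft(+ = resists cw) 0.09 Fr 0.22 M [ 0.03  0.18 -0.01]
```

View pics/w10.png

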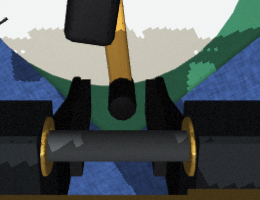

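Forces are zero and the post stands free mid-gap. I rise clear.

Call:
carry_out(
  commands=[
    [[172, 0, 0, -1, 0, 0, 0], [172, 0, 0, -2, 0, 0, 0], [172, 0, 0, -3, 0, 0, 0], [172, 0, 0, -4.5, 0, 0, 0], [172, 0, 0, -4.5, 0, 0, 0], [172, 0, 0, -4.5, 0, 0, 0]],
  ],
)

```text
time: 19.85
ee_pos: [0.4498, -0.0165, 0.26]
eef_rot: [-0.514, 0.858, 0.0, -0.001]
ft_force: [-0.1, 0.5, 0.1]
width: 0.0286
```

```bash
python3 - <<'E'
from plan import *
from bench import r
import pickle
st(r.read_state())
i=r.camera_info('wrist');im=r.camera('wrist');cv2.imwrite('pics/w11.png',im);pickle.dump(i,open('w11.pkl','wb'))
E
python3 mw.py w11 .5143 -.0455 2>/dev/null
```

```text
t 19.85 tcp [ 0.4498 -0.0165  0.26  ] yaw -118.12 tilt [-0.002 -0.001 -1.   ] F [-0.07  0.45  0.05] w 0.0286 q [-0.7  -0.13  0.59  1.86  0.07  1.39 -2.19]
dial [ 0.5141 -0.0456  0.0791]
green 407 [421.5  57.9] [ 0.5296 -0.1541  0.121 ] r 0.1096 ang -82.0
yellow 200 [242.1 140.7] [0.5426 0.0042 0.121 ] r 0.0572 ang 60.33
pointer: bins [(0.035, np.float64(-37.13)), (0.045, np.float64(-37.03)), (0.055, np.float64(-36.97))] rmax 0.0679
```

View pics/w11.png

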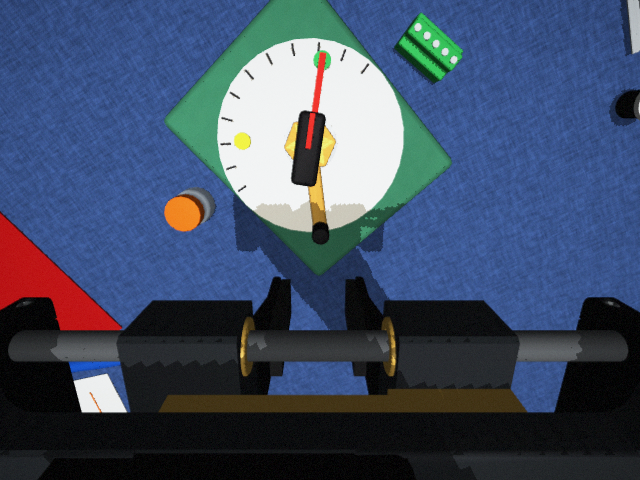

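The pointer is over the green dot (322,60) at -37.0°, the lever has stayed put with its post at (320,233), and the bystanders are undisturbed. I'm handing in.

```bash
python3 - <<'E'
from bench import r
print(r.close_job())
E
```

```text
the job is handed in; nothing more can be done
None
```

The crimp depth is reset, and I handed the job in at about 20 s of the 69 s allowed.

- **Loosening:** I swung the lever anticlockwise about 1.2 rad, until the nut was slack at roughly +1.0. The lever stood about 5° further round after the knob turn than I had judged before it. It was well slack both times.
- **Setting:** I gripped the knob and turned it 49.4° clockwise. The pointer reads -37.0° and the green dot about -36.9°, and this held after the nut was tightened and the gripper withdrawn.
- **Tightening:** I swung the lever clockwise in small steps. The nut began to bite at about 2.6 N, and I stopped at a push of about 11.6–12.4 N on the post, inside the 7–15 N band.
- **Force check:** At the last push there was also about 8 N upward on the tool, which I put down to friction on the post. It dropped to zero when I backed off, and the lever stayed where it was.
- **Final look:** The gripper was clear of everything, and the jar and terminal block beside the press were undisturbed. The other bystanders were not remeasured, but the arm never went near them.

The clamping force inside the nut cannot be seen, so tightness is judged only by the push felt at the post.

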